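Send the weight to the label printer

TASK

A wrapped cake lies on the counter scale, ready for its label. Press the scale's round key fully down to wake it and let it come back up, then switch the label printer on by pressing the raised near end of its rocker down, and only then press the scale's long bar key fully down and let go, in that order. Just push with the fingertips: do not press the square key, do not press a key out of turn, and leave the cake and the other goods and tools lying where they are.

Things in the scene. Friction and masses are not known exactly. Their poses are not given: they have to be found in the camera images.
- scale: white counter scale, fixed, 180 (its x) x 190 (its y) x 50 high. Origin under the middle of its base, z up; its -x side faces the robot. A steel pan (122 x 178, top 50 mm high) covers the rear; the front strip (top 36 mm high) carries three grey keys in a row along y, 64 mm in front of the origin: long bar at +y (left seen from the robot), square in the middle, round at -y. It may stand left or right of the printer and be turned by up to 0.22 rad.
- round_key_top (a point): centre of the top face of the round key (26 mm across), scale frame [-64, -67, 48] mm when up. Moves with the key.
- round_key (a joint): travel of the round key straight down in m: 0 up, 0.006 fully down; sprung, about 1.5 N to start and 5 N fully down, returns when let go. The wake key.
- square_key_top (a point): centre of the top face of the square key (25 x 25 mm), scale frame [-64, -15, 48] mm. Not to be pressed.
- square_key (a joint): travel of the square key, as for the round key. It would clear the reading: leave it up.
- bar_key_top (a point): centre of the top face of the long bar key (25 in x by 54 mm in y), scale frame [-64, 47, 48] mm when up. Moves with the key.
- bar_key (a joint): travel of the bar key, as for the round key. The send key.
- printer: white label printer, fixed, 120 (its x) x 90 (its y) x 66 high without the rocker, a label slot in its front. Origin under the middle of its base, z up; its -x side faces the robot. Turned by up to 0.22 rad.
- rocker (a joint): angle of the grey paddle rocker on the printer's top, in rad: -0.15 off (near, -x end raised), +0.15 on (near half level at 80 mm height, far end raised). Its axis lies along the printer's y at printer [-12, 0, 80] mm; the rocker is 64 mm long (x) and 32 wide, a shallow V. It stays where it is left; about 2 to 3 N at its end moves it.
- rocker_near (a point): point on the top face of the rocker's near half, 24 mm from the axis, on the centre line: the place to press. About 87 mm high when off, 80 mm when on.
- rocker_far (a point): the like point on the far half: about 80 mm high when off, 87 mm when on.
- cake_pack: ring cake in a film bag, 90 x 94 x 25, loose on the scale's pan. Origin at the centre of its underside. To stay there.
- butter_bar: wrapped butter bar, 57 x 101 x 25, loose on the table in front of the machines. Bystander.
- ring_pack: another ring cake in a film bag, 90 x 94 x 24, loose on the table at the front left. Bystander.
- stamp: small wooden hand stamp, 26 x 34 x 62 high, loose, standing on the table at the right. Bystander.
- cake_stand_b: fixed glass dish of sweets on a foot, left of the machines, 164 mm across, rim 147 mm high and the heap higher: obstacle, pass over 0.25 m or round it. (At the right, a bag sealer's raised arm stands 210 mm high.)

How it is judged:
On the way, in this order (a step that is already met when the one before it is completed fails the run):
1. the round key is pressed down (over 4 of its 6 mm) while the printer is off (value of joint round_key above 0.004 m and value of joint rocker below 0 rad), for 0.1 s.
2. the printer's rocker is over to on (past 0.1 rad), the round key up again (value of joint rocker above 0.1 rad and value of joint round_key below 0.0015 m), for 0.1 s.
3. the bar key is pressed down (over 4 of its 6 mm) with the printer on (value of joint bar_key above 0.004 m and value of joint rocker above 0.1 rad), for 0.1 s.
At the end, for the whole second after the job is handed in: the rocker is on (past 0.1 rad), all three keys are up again (within 1.5 mm), the cake lies still on the pan within 20 mm of where it was, and the bystanders within 30 mm (all of step 2 and value of joint each of square_key, bar_key below 0.0015 m and not (distance of cake_pack from where it was at the start of the episode above 0.02 m) and not (distance of butter_bar from where it was at the start of the episode above 0.03 m) and not (distance of ring_pack from where it was at the start of the episode above 0.03 m) and not (distance of stamp from where it was at the start of the episode above 0.03 m) and linear speed of cake_pack below 0.02 m/s); the robot touches nothing.
It fails at once if the square key is pressed (over 2.5 mm) (value of joint square_key above 0.0025 m).
It fails at once if the bar key is pressed (over 2.5 mm) before the printer is on (value of joint bar_key above 0.0025 m and value of joint rocker below 0.05 rad).
It fails at once if the round key is pressed (over 2.5 mm) when the printer is already on (value of joint round_key above 0.0025 m and value of joint rocker above 0.1 rad).
It fails at once if the cake on the pan is lifted or moved by more than 20 mm (distance of cake_pack from where it was at the start of the episode above 0.02 m).
It fails at once if a bystander is lifted or moved by more than 30 mm (distance of any of butter_bar, ring_pack, stamp from where it was at the start of the episode above 0.03 m).
It also fails if it takes over 51 s, if anything falls off the work surface, if the arm or the gripper's body presses on something with over 40 N, if the wrist force passes 120 N, or if a joint passes its speed limit or range.

ROBOT

A 6-joint arm with a two-finger parallel gripper is mounted at the origin on a cart in front of the work surface, level with it; the furniture and walls round the work are solid. World frame = base frame: x ahead of the robot, y to its left, z up, the work surface at z = 0. Lengths are in m, angles in rad, forces in N, time in s.
With the tool pointing down it reaches from about 0.3 to 0.875 m from the base axis. Payload 6.4 kg.
Tool frame: the origin (TCP) lies midway between the tips of the shut fingers; the grasp point (between the pads) lies ctrl.grip_depth behind it (ctrl.grip_depth is the distance from the TCP to the grasp point, in m); x points along the fingers, y is the direction in which the jaws open and shut, and the axes are right-handed (so a half turn about x gives the same grasp; the last joint's range is limited). The gripper opens to 85 mm and grips with 20 to 120 N. Pads are 22 mm wide; open, the fingers measure 114 mm over their backs; the gripper's body (76 mm by 85 mm) begins 54 mm behind the grasp point. The pads swing forward as they close: fully open they stand 13 mm farther back than shut.
Start: joints at [1.117, 0.181, 1.607, -0, 1.354, -0.206], TCP at [0.141, 0.557, 0.205] pointing down, gripper open.
Joint ranges: [-2.99, 2.99], [-0.89, 2.07], [0.3, 2.58], [-1.14, 4.28], [0, 2.63], [-3.12, 3.12]. Speed limits (rad/s): [2.57, 2.57, 3.01, 3.14, 3.14, 3.14].

INTERFACE

Orientations are given as a unit quaternion [w, x, y, z].
In Python, from bench import ctrl gives the robot as it stands.
- The arm moves only by the shell command python3 -m creep 'ROWS'. ROWS is text: rows parted by semicolons, each of 7 numbers parted by spaces: the opening, from 0 (shut) to 1 (fully open), then the shift along the tool's x, y, z in cm, then the turn, a rotation vector about the tool's x, y, z in rad. In form: claw x y z ax ay az; .... A call has 1 to 10 rows; each row shifts and turns the pose as measured when the row begins, along the tool's axes as they then stand; what a row does not reach is not made up. A row lasts 1/8 s, in which the tool goes at most 62.5 mm and 10.7 degrees, less where a joint would pass 70% of its speed; a pose out of reach is approached as far as the arm can. A call with a gripper value outside its range is refused whole. The fingers move at their own pace and stop on an object; the grip force is fixed at half the most. Time passes only in rows, so rows that do not move let the fingers close. It gives the time, the measured TCP pose, the force and the opening at its end, in the units of the state.
- ctrl.get_obs(): the state, without advancing time (a new reading comes with each control period).
- ctrl.camera(name): name is "scene" or "top" or "wrist"; returns (picture, depth): 480x640x3 uint8, blue, green, red; 480x640 float32, m along the optical axis (not along the pixel's ray), 0 where there is no reading.
- ctrl.calibration(name): a dict with "mtx" (3x3 intrinsics, pixels), "distortion" ([k1, k2, p1, p2, k3] as OpenCV has them; the pictures are not rectified), "R" (3x3) and "t" (3): a world point X has camera coordinates R X + t; the wrist camera has in their place "tool_from_camera" (4x4, takes a point from camera to tool coordinates, whose origin is the TCP and whose axes are the tool frame's). Camera axes: x right, y down, z forward; pixel columns grow to the right and rows downward; lengths in m; the calibration is good to about 2 mm. A picture is of the moment at which its call begins: read the wrist's pose just before it. calibration takes no time and is no camera call.
- ctrl.hand_in(): hands the job in, once; it reports no verdict.
Trained networks look in the newest picture that a camera, given by its name, has taken for a name from the list of things; names that differ only in an ending like _2 or _b are one class to them, and where a whole thing is asked for, a point or a joint stands for the part that bears it (a point fixed in the world has none). Each returns a list of dicts, best first, with "confidence" (0 to 1); they miss things now and then, are a little off and sometimes report something else, mostly with a low value. They report only what shows in the picture. A call takes as long as a camera call.
- ctrl.find_in(query, camera): "rect" ([left, top, right, bottom] in pixels, round what is visible of it).
The state is a dict: "time_s": time; "q": joint angles; "dq": joint speeds; "joint_efforts": joint torques, N m; "eef_pos": TCP position; "eef_rot": TCP orientation; "wrist_force": force on the tool from outside, world axes, zero at the start; "torque": the same for the moment, N m; "opening": opening from 0.0 (shut) to 1.0 (fully open).
Only numpy, scipy, OpenCV 4.12 (cv2) and the standard library are available. Lean on these libraries where they do the work, as an engineer would, in place of code of your own. Each camera call takes 0.05 s, during which the arm holds its last target.

## Working session

There is one attempt and no reset: what is moved stays moved. The work goes in short steps, Python scripts to look and compute and a shell command to move; the robot and the scene stay as the last step left them, time stands still between calls to the robot, and variables do not carry over. Pictures are saved under pics/ and viewed, and the job is handed in when it is done.

```bash
ls; mkdir -p pics; python3 - <<'E'
from bench import ctrl
import cv2
o=ctrl.get_obs(); print(o)
for n in("scene","top"):
    p,d=ctrl.camera(n); cv2.imwrite(f"pics/{n}0.png",p)
    import numpy as np; np.save(f"pics/{n}0d.npy",d)
    c=ctrl.calibration(n); print(n,c)
    for q in ("scale","printer","round_key_top","square_key_top","bar_key_top","rocker_near","rocker","cake_pack","butter_bar","ring_pack","stamp"):
        print(q,[(np.round(r["rect"]).tolist(),round(r["confidence"],2)) for r in ctrl.find_in(q,n)[:2]])
print(ctrl.grip_depth)
E
```

```text
pics
{'time_s': 0.0, 'q': array([ 1.11671030e+00,  1.81564555e-01,  1.60801196e+00, -3.47842345e-06,
        1.35379731e+00, -2.06296074e-01]), 'dq': array([ 5.17707078e-05,  7.58261599e-04, -1.58892911e-03, -1.45739863e-03,
       -1.04970587e-03,  2.00474962e-04]), 'joint_efforts': array([-8.89229723e-04, -4.44873869e+01, -3.51331115e+01, -3.15723782e-04,
        9.26148175e-03,  2.88216904e-05]), 'eef_pos': array([0.14073815, 0.55689007, 0.20426906]), 'eef_rot': array([ 0.7014834 ,  0.08678661,  0.70188948, -0.08797883]), 'wrist_force': array([-0.56111399, -0.13146639, -0.20706595]), 'torque': array([ 0.01007667,  0.0340386 , -0.01384351]), 'opening': 0.9980970228723691}
scene {'mtx': array([[448.67875401,   0.        , 320.85013334],
       [  0.        , 448.67875401, 235.54942949],
       [  0.        ,   0.        ,   1.        ]]), 'distortion': array([-0.05369743,  0.        ,  0.        ,  0.        ,  0.        ]), 'R': array([[ 0.54544025, -0.83812685, -0.00619028],
       [-0.53981349, -0.3456334 , -0.76755387],
       [ 0.64116794,  0.42199638, -0.64095455]]), 't': arra
[... 1267 characters left out ...]
0], 0.98), ([313.0, 281.0, 355.0, 306.0], 0.56)]
printer [([373.0, 187.0, 420.0, 249.0], 0.82)]
round_key_top [([332.0, 225.0, 345.0, 237.0], 0.47), ([281.0, 228.0, 300.0, 238.0], 0.36)]
square_key_top [([390.0, 203.0, 409.0, 231.0], 0.64), ([273.0, 169.0, 350.0, 246.0], 0.33)]
bar_key_top [([280.0, 226.0, 302.0, 239.0], 0.81)]
rocker_near [([390.0, 203.0, 408.0, 231.0], 0.7), ([371.0, 187.0, 420.0, 247.0], 0.56)]
rocker [([390.0, 202.0, 410.0, 231.0], 0.62)]
cake_pack [([274.0, 168.0, 325.0, 220.0], 0.88)]
butter_bar [([310.0, 277.0, 353.0, 308.0], 0.6)]
ring_pack [([155.0, 257.0, 203.0, 307.0], 0.57)]
stamp [([274.0, 169.0, 348.0, 246.0], 0.65), ([456.0, 266.0, 474.0, 284.0], 0.64)]
0.0187
```

```bash
python3 - <<'E'
import cv2
p=cv2.imread("pics/top0.png"); cv2.imwrite("pics/topc.png",cv2.resize(p[150:330,240:480],None,fx=3.3,fy=3.3,interpolation=cv2.INTER_CUBIC))
E
```

```text
(no output)
```

View pics/scene0.png

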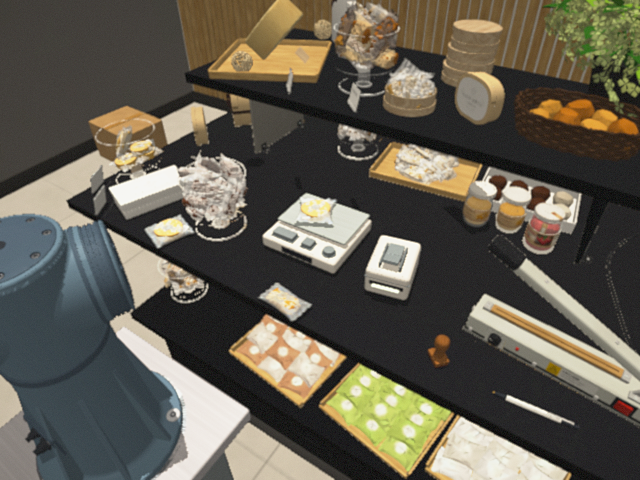

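View pics/top0.png

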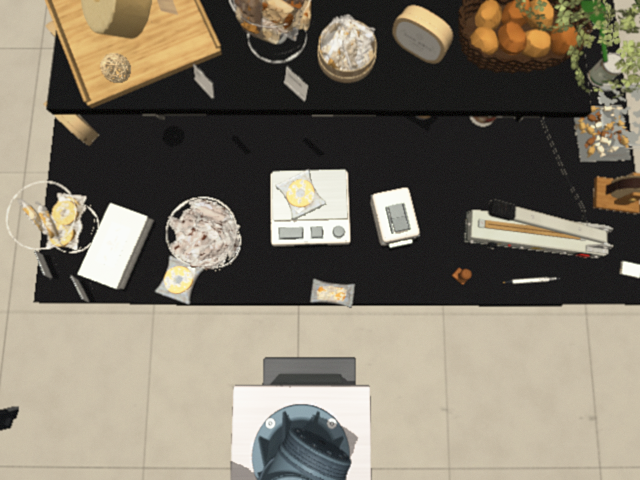

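```bash
sleep 1
```

```text
(no output)
```

View pics/topc.png

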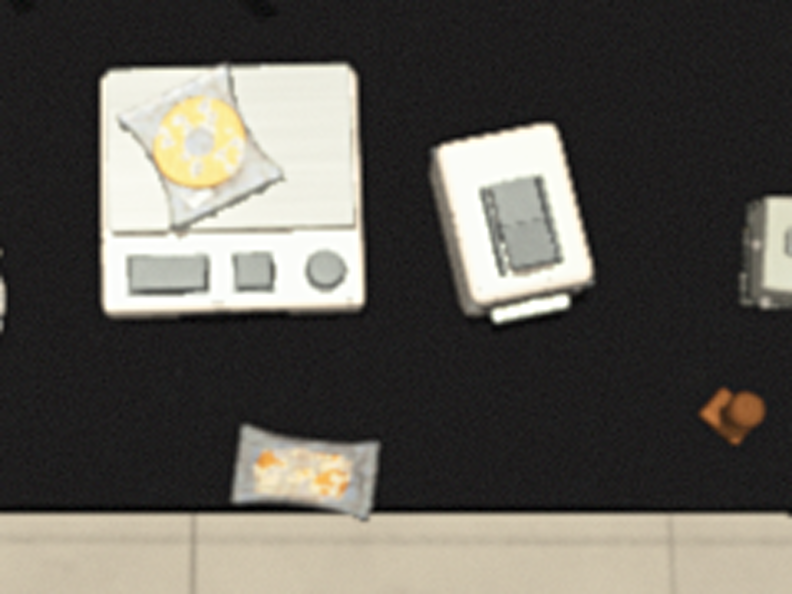

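```bash
cat > h.py <<'E'
import numpy as np,cv2
from bench import ctrl
def w(name,uv,z):
    c=ctrl.calibration(name)
    n=cv2.undistortPoints(np.array([[uv]],float),c["mtx"],c["distortion"])[0,0]
    R=c["R"];t=c["t"]; d=R.T@np.array([n[0],n[1],1]); o=-R.T@t
    return o+d*(z-o[2])/d[2]
E
python3 - <<'E'
from h import *
for n,uv,z in [("bar",(290.9,232.7),.048),("sq",(316.7,232.1),.048),("rd",(338.8,232.1),.048),("panNW",(270.5,169.5),.05),("panNE",(348,169.5),.05),
 ("crease",(400.2,218),.08),("near end",(402.3,230.5),.087),("far end",(397.5,204.5),.08),
 ("stamp",(465,274),.06),("butter",(333,292),.02),("prNW",(371.5,194),.066),("prNE",(408,188),.066),("prSE",(419.5,235),.066),("prSW",(384,242),.066)]:
    print(n,w("top",uv,z).round(4))
for n,uv,z in [("bar",(284,234),.048),("sq",(308,242.5),.048),("rd",(329,254),.048),("near",(393,258),.087)]:
    print(n,w("scene",uv,z).round(4))
E
```

```text
bar [0.5031 0.0262 0.048 ]
sq [ 0.5048 -0.0346  0.048 ]
rd [ 0.5051 -0.0868  0.048 ]
panNW [0.6579 0.078  0.05  ]
panNE [ 0.6591 -0.1093  0.05  ]
crease [ 0.5326 -0.2275  0.08  ]
near end [ 0.5018 -0.2304  0.087 ]
far end [ 0.5647 -0.2221  0.08  ]
stamp [ 0.4057 -0.3773  0.06  ]
butter [ 0.3661 -0.0738  0.02  ]
prNW [ 0.5936 -0.1635  0.066 ]
prNE [ 0.6088 -0.2503  0.066 ]
prSE [ 0.4956 -0.2738  0.066 ]
prSW [ 0.4787 -0.1908  0.066 ]
bar [0.4971 0.0242 0.048 ]
sq [ 0.502  -0.0371  0.048 ]
rd [ 0.4952 -0.0954  0.048 ]
near [ 0.5166 -0.2301  0.087 ]
```

```bash
cat >> h.py <<'E'
from scipy.spatial.transform import Rotation as Ro
def Rt(o):
    q=o["eef_rot"]; return Ro.from_quat([q[1],q[2],q[3],q[0]])
# target orientation: x down, y -> given
def go(target,ydir=(0,1,0)):
    o=ctrl.get_obs(); R=Rt(o)
    x=np.array([0,0,-1.]); y=np.array(ydir,float); y/=np.linalg.norm(y); T=Ro.from_matrix(np.stack([x,y,np.cross(x,y)],1))
    sh=R.inv().apply(np.array(target)-o["eef_pos"])*100
    print("t",o["time_s"],"pos",o["eef_pos"].round(4),"F",o["wrist_force"].round(2),"op",round(o["opening"],2))
    print("shift cm",sh.round(2),"rotvec",(R.inv()*T).as_rotvec().round(3)); print("tool axes cols\n",R.as_matrix().round(2)); print(o["q"].round(3))
E
python3 - <<'E'
from h import *
go([.505,-.087,.22])
w0=w("top",(203,235),.147); print(w0)
E
```

```text
t 1.2 pos [0.141  0.5575 0.2052] F [ 1.18  0.49 -0.68] op 1.0
shift cm [ -1.48 -53.55  51.09] rotvec [-0.248  0.    -0.   ]
tool axes cols
 [[ 0.    0.25  0.97]
 [ 0.    0.97 -0.25]
 [-1.    0.    0.  ]]
[ 1.117  0.181  1.607 -0.     1.354 -0.206]
[0.47767624 0.20841908 0.147     ]
```

```bash
python3 -m creep '0 -5 0 0 -0.124 0 0; 0 -5 0 0 -0.124 0 0; 0 0 -5.5 2 0 0 0; 0 0 -5.5 2 0 0 0; 0 0 -5.5 2 0 0 0; 0 0 -5.5 2 0 0 0; 0 0 -5.5 2 0 0 0; 0 0 -5.5 2 0 0 0; 0 0 -5.5 2 0 0 0; 0 0 -5.5 2 0 0 0'; python3 - <<'E'
from h import *
go([.43,-.087,.25])
E
```

```text
time_s: 2.45
eef_pos: [0.309, 0.1101, 0.31]
eef_rot: [0.71, -0.006, 0.704, 0.007]
wrist_force: [1.4, 0.9, 0.1]
opening: -0.0
t 2.45 pos [0.309  0.1101 0.31  ] F [1.39 0.88 0.11] op -0.0
shift cm [  6.1  -19.93  11.67] rotvec [ 0.019  0.009 -0.001]
tool axes cols
 [[ 0.01 -0.02  1.  ]
 [ 0.    1.    0.02]
 [-1.    0.    0.01]]
[-2.700e-02 -5.190e-01  2.000e+00  1.000e-03  1.652e+00 -1.616e+00]
```

```bash
python3 -m creep '0 1 -5 3 0 0 0; 0 1 -5 3 0 0 0; 0 1 -5 3 0 0 0; 0 1 -5 3 0 0 0; 0 0 0 0 0 0 0; 0 0 0 0 0 0 0'; python3 - <<'E'
from h import *
go([.43,-.087,.25])
p,d=ctrl.camera("wrist"); cv2.imwrite("pics/w1.png",p); np.save("pics/w1.npy",d)
print(ctrl.calibration("wrist"))
for q in ("round_key_top","square_key_top","bar_key_top","rocker_near"):
        print(q,[(np.round(r["rect"]).tolist(),round(r["confidence"],2)) for r in ctrl.find_in(q,"wrist")[:2]])
E
```

```text
time_s: 3.2
eef_pos: [0.4366, -0.0992, 0.2719]
eef_rot: [0.713, -0.003, 0.701, 0.004]
wrist_force: [-0.3, 0.2, 0.5]
opening: -0.001
t 3.2 pos [ 0.4366 -0.0992  0.2719] F [-0.32  0.21  0.54] op -0.0
shift cm [ 2.18  1.22 -0.68] rotvec [ 0.01   0.016 -0.001]
tool axes cols
 [[ 0.02 -0.01  1.  ]
 [ 0.    1.    0.01]
 [-1.    0.    0.02]]
[-0.496 -0.182  1.835  0.008  1.475 -2.078]
{'mtx': array([[338.78988771,   0.        , 327.83518528],
       [  0.        , 338.78988771, 242.37527197],
       [  0.        ,   0.        ,   1.        ]]), 'distortion': array([-0.00180589,  0.        ,  0.        ,  0.        ,  0.        ]), 'tool_from_camera': array([[-3.08263200e-04, -2.62727071e-01,  9.64870142e-01,
        -1.68460542e-01],
       [ 9.99999692e-01, -7.77317659e-04,  1.07828722e-04,
        -8.64274135e-04],
       [ 7.21681076e-04,  9.64869878e-01,  2.62727229e-01,
        -6.75126161e-02],
       [ 0.00000000e+00,  0.00000000e+00,  0.00000000e+00,
         1.00000000e+00]])}
round_key_top [([330.0, 256.0, 348.0, 273.0], 0.92)]
square_key_top [([371.0, 252.0, 393.0, 272.0], 0.62)]
bar_key_top [([404.0, 251.0, 457.0, 273.0], 0.56)]
rocker_near [([197.0, 269.0, 245.0, 322.0], 0.73)]
```

View pics/w1.png

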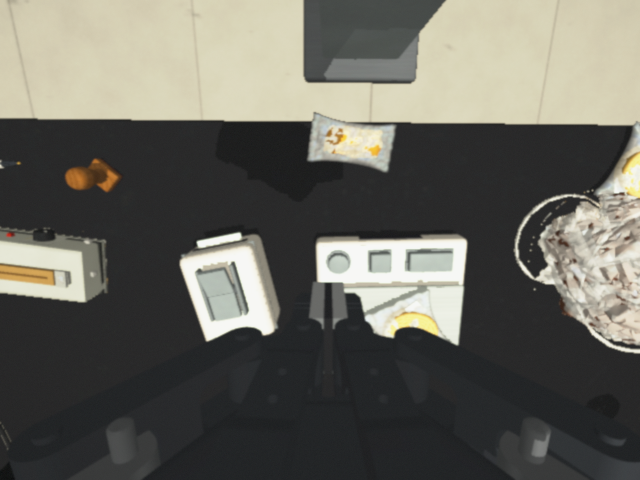

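```bash
cat >> h.py <<'E'
def ww(uv,z,o):
    c=ctrl.calibration("wrist"); n=cv2.undistortPoints(np.array([[uv]],float),c["mtx"],c["distortion"])[0,0]
    T=c["tool_from_camera"]; R=Rt(o)
    org=o["eef_pos"]+R.apply(T[:3,3]); d=R.apply(T[:3,:3]@np.array([n[0],n[1],1.]))
    return org+d*(z-org[2])/d[2]
E
python3 - <<'E'
from h import *
o=ctrl.get_obs(); d=np.load("pics/w1.npy")
for n,uv,z in [("rd",(339,262),.048),("sq",(380,261.5),.048),("bar",(430.5,261.5),.048),("crease",(225,295),.08),("nearend",(215,268),.087),("far end",(232,318),.08)]:
    print(n,ww(uv,z,o).round(4), d[int(uv[1]),int(uv[0])])
p=cv2.imread("pics/w1.png"); cv2.imwrite("pics/w1c.png",cv2.resize(p[220:350,170:480],None,fx=2.5,fy=2.5,interpolation=cv2.INTER_CUBIC))
E
```

```text
rd [ 0.5053 -0.0848  0.048 ] 0.41477013
sq [ 0.5041 -0.0346  0.048 ] 0.41385266
bar [0.5034 0.0273 0.048 ] 0.41360155
crease [ 0.536  -0.2173  0.08  ] 0.39053226
nearend [ 0.5001 -0.2237  0.087 ] 0.39680144
far end [ 0.5657 -0.2112  0.08  ] 0.40048683
```

View pics/w1c.png

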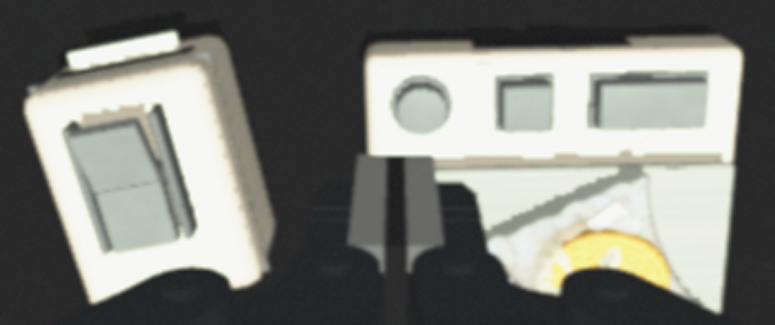

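```bash
python3 -m creep '0 3 0.7 3.4 0.01 0.016 0; 0 4 0.6 3.4 0 0 0; 0 5 0 0 0 0 0; 0 5 0 0 0 0 0; 0 0 0 0 0 0 0; 0 0 0 0 0 0 0'; python3 - <<'E'
from h import *
go([.505,-.086,.052])
E
```

```text
time_s: 4.2
eef_pos: [0.512, -0.0819, 0.1069]
eef_rot: [0.712, -0.006, 0.702, 0.001]
wrist_force: [0.2, -0.3, 0.0]
opening: -0.004
t 4.2 pos [ 0.512  -0.0819  0.1069] F [ 0.21 -0.25  0.03] op -0.0
shift cm [ 5.48 -0.37 -0.78] rotvec [0.009 0.015 0.007]
tool axes cols
 [[ 0.01 -0.01  1.  ]
 [-0.01  1.    0.01]
 [-1.   -0.01  0.01]]
[-3.880e-01  1.580e-01  1.848e+00 -1.000e-03  1.120e+00 -1.967e+00]
```

```bash
python3 -m creep '0 2.7 -0.3 -0.7 0.01 0.015 0; 0 2.0 0 0 0 0 0; 0 0 0 0 0 0 0; 0 0 0 0 0 0 0'; python3 - <<'E'
from h import *
go([.505,-.086,.042])
p,d=ctrl.camera("wrist"); cv2.imwrite("pics/w2.png",p[150:400,150:550])
E
```

```text
time_s: 4.7
eef_pos: [0.5129, -0.0879, 0.0704]
eef_rot: [0.713, -0.005, 0.701, -0.005]
wrist_force: [-0.4, 0.1, -0.5]
opening: -0.0
t 4.7 pos [ 0.5129 -0.0879  0.0704] F [-0.42  0.05 -0.53] op -0.0
shift cm [ 2.83  0.23 -0.84] rotvec [0.    0.016 0.014]
tool axes cols
 [[ 0.02  0.    1.  ]
 [-0.01  1.    0.  ]
 [-1.   -0.01  0.02]]
[-0.394  0.215  1.867 -0.007  1.039 -1.961]
```

View pics/w2.png

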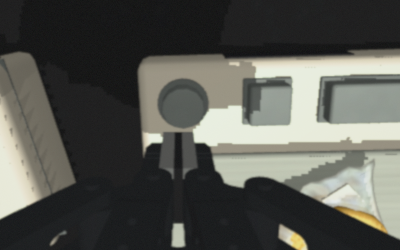

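```bash
python3 -m creep '0 0.8 0.2 -0.9 0 0.016 0.014; 0 0.6 0 -0.3 0 0 0; 0 0 0 0 0 0 0'; python3 - <<'E'
from h import *
go([.505,-.086,.042])
p,d=ctrl.camera("wrist"); cv2.imwrite("pics/w3.png",p[150:400,150:550])
o=ctrl.get_obs()
print(ctrl.find_in("round_key_top","wrist")[:2])
E
```

```text
time_s: 5.12
eef_pos: [0.5012, -0.0862, 0.0571]
eef_rot: [0.708, 0.0, 0.706, 0.0]
wrist_force: [-0.8, -0.6, -0.1]
opening: 0.001
t 5.125 pos [ 0.5012 -0.0862  0.0571] F [-0.77 -0.64 -0.13] op 0.0
shift cm [1.51 0.02 0.38] rotvec [ 0.     0.002 -0.   ]
tool axes cols
 [[ 0. -0.  1.]
 [ 0.  1.  0.]
 [-1.  0.  0.]]
[-4.050e-01  2.240e-01  1.889e+00  1.000e-03  1.028e+00 -1.976e+00]
[{'rect': [306.9, 261.8, 352.0, 291.3], 'confidence': 0.7}]
```

View pics/w3.png

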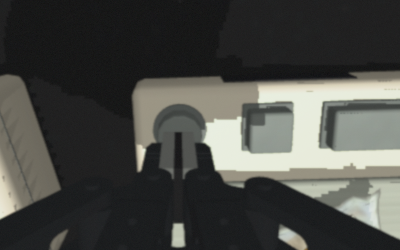

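```bash
python3 -m creep '0 0.8 0 0.3 0 0 0; 0 0.8 0 0 0 0 0; 0 0.2 0 0 0 0 0'; python3 - <<'E'
from h import *
go([.505,-.086,.042])
E
```

```text
time_s: 5.6
eef_pos: [0.5053, -0.0864, 0.0383]
eef_rot: [0.708, -0.0, 0.706, 0.0]
wrist_force: [0.5, 0.2, -0.8]
opening: 0.001
t 5.6 pos [ 0.5053 -0.0864  0.0383] F [ 0.48  0.21 -0.8 ] op 0.0
shift cm [-0.37  0.04 -0.03] rotvec [0.    0.003 0.   ]
tool axes cols
 [[ 0. -0.  1.]
 [-0.  1.  0.]
 [-1. -0.  0.]]
[-4.020e-01  2.630e-01  1.887e+00  1.000e-03  9.890e-01 -1.974e+00]
```

```bash
python3 - <<'E'
from h import *
p,d=ctrl.camera("wrist"); p2,d2=ctrl.camera("scene")
cv2.imwrite("pics/w4.png",np.hstack([cv2.resize(p[200:350,250:450],None,fx=2,fy=2),cv2.resize(p2[180:300,250:400],(375,300),interpolation=cv2.INTER_CUBIC)]))
o=ctrl.get_obs();print(o["wrist_force"],o["torque"],o["eef_pos"])
E
```

```text
[ 0.62087561 -0.59740836  0.32739947] [ 0.00533058 -0.03189986  0.00915948] [ 0.50540565 -0.08647839  0.03871201]
```

View pics/w4.png

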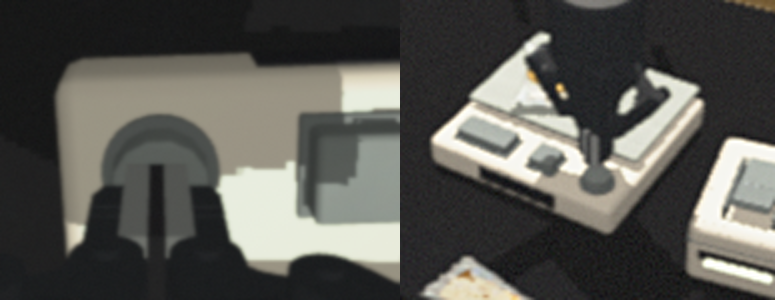

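```bash
python3 -m creep '0 0.3 0 0 0 0 0; 0 0 0 0 0 0 0'; python3 -m creep '0 0.3 0 0 0 0 0; 0 0 0 0 0 0 0';  python3 - <<'E'
from h import *
d=np.load("pics/w1.npy"); c=ctrl.calibration("wrist")
# w1 pose: pos .4366,-.0992,.2719 rot .713 -.003 .701 .004
R=Ro.from_quat([-.003,.701,.004,.713])
for u,v in [(339,262),(380,262),(430,262),(360,262),(222,305),(217,280),(400,145),(300,210)]:
    n=cv2.undistortPoints(np.array([[[u,v]]],float),c["mtx"],c["distortion"])[0,0]; z=d[v,u]
    T=c["tool_from_camera"]; print(u,v,(R.apply(T[:3,:3]@np.array([n[0]*z,n[1]*z,z])+T[:3,3])+[.4366,-.0992,.2719]).round(4))
E
```

```text
time_s: 5.95
eef_pos: [0.5056, -0.0866, 0.0357]
eef_rot: [0.708, -0.0, 0.706, -0.0]
wrist_force: [-0.5, -0.4, 0.1]
opening: 0.0
time_s: 6.2
eef_pos: [0.5058, -0.0866, 0.0327]
eef_rot: [0.709, -0.0, 0.706, -0.0]
wrist_force: [0.2, -0.4, -0.5]
opening: -0.001
339 262 [ 0.5049 -0.0854  0.0476]
380 262 [ 0.505  -0.035   0.0462]
430 262 [0.5037 0.0258 0.0484]
360 262 [ 0.5092 -0.0583  0.0349]
222 305 [ 0.5478 -0.2222  0.0799]
217 280 [ 0.5141 -0.2235  0.0857]
400 145 [ 3.667e-01 -1.030e-02 -1.000e-04]
300 210 [ 0.4503 -0.1362 -0.0021]
```

```bash
python3 - <<'E'
from h import *
p,d=ctrl.camera("wrist"); p2,d2=ctrl.camera("scene")
cv2.imwrite("pics/w5.png",np.hstack([cv2.resize(p[200:350,250:450],None,fx=2,fy=2),cv2.resize(p2[180:300,250:400],(375,300),interpolation=cv2.INTER_CUBIC)]))
o=ctrl.get_obs();print(o["wrist_force"],o["torque"],o["eef_pos"],o["joint_efforts"])
c=ctrl.calibration("wrist");R=Rt(o)
for u,v in [(322,265),(328,264),(334,265),(380,280),(330,250),(350,240),(315,300),(340,300),(315,288),(340,288)]:
    n=cv2.undistortPoints(np.array([[[u,v]]],float),c["mtx"],c["distortion"])[0,0]; z=d[v,u]
    T=c["tool_from_camera"]; print(u,v,(R.apply(T[:3,:3]@np.array([n[0]*z,n[1]*z,z])+T[:3,3])+o["eef_pos"]).round(4))
E
```

```text
[-0.30334247 -1.02522791  0.17966576] [ 0.0067474  -0.03706593 -0.02326645] [ 0.50602985 -0.08673698  0.03299171] [ 5.77195926e-03 -4.14822078e+01 -2.75150067e+01  3.42650455e-03
 -1.86570705e-02  1.03600738e-05]
322 265 [ 0.4943 -0.0905  0.0398]
328 264 [ 0.4942 -0.0875  0.0385]
334 265 [ 0.4948 -0.0845  0.0384]
380 280 [ 0.5043 -0.0602  0.0351]
330 250 [ 0.4877 -0.0865  0.0354]
350 240 [ 0.4829 -0.0762  0.0336]
315 300 [ 0.4941 -0.0925  0.081 ]
340 300 [ 0.4939 -0.0829  0.0815]
315 288 [ 0.4937 -0.0929  0.0703]
340 288 [ 0.4942 -0.0825  0.0692]
```

View pics/w5.png

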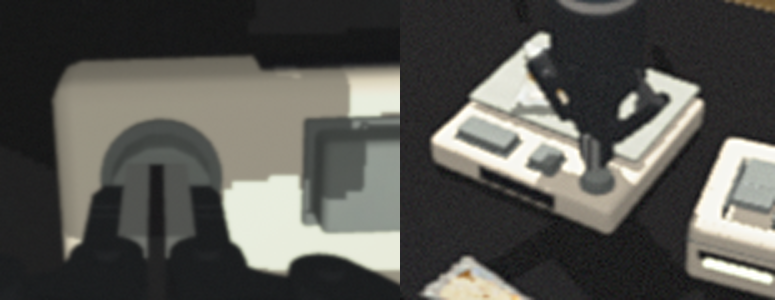

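```bash
cat >> h.py <<'E'
def wd(uvs,d,o):
    c=ctrl.calibration("wrist");R=Rt(o);T=c["tool_from_camera"]
    for u,v in uvs:
        n=cv2.undistortPoints(np.array([[[u,v]]],float),c["mtx"],c["distortion"])[0,0]; z=d[v,u]
        print(u,v,(R.apply(T[:3,:3]@np.array([n[0]*z,n[1]*z,z])+T[:3,3])+o["eef_pos"]).round(4))
E
python3 - <<'E'
from h import *
o=ctrl.get_obs();p,d=ctrl.camera("wrist")
print("col316");wd([(316,v) for v in range(258,312,4)],d,o)
print("col307");wd([(307,v) for v in range(262,292,3)],d,o)
cv2.imwrite("pics/w6.png",cv2.resize(p[245:310,290:370],None,fx=9,fy=9,interpolation=cv2.INTER_NEAREST))
E
```

```text
col316
316 258 [ 0.4921 -0.0937  0.0353]
316 262 [ 0.494  -0.0937  0.0361]
316 266 [ 0.4956 -0.0936  0.0376]
316 270 [ 0.4977 -0.0937  0.0377]
316 274 [ 0.4976 -0.0935  0.0438]
316 278 [ 0.4981 -0.0933  0.0478]
316 282 [ 0.4943 -0.0928  0.0625]
316 286 [ 0.4939 -0.0926  0.0677]
316 290 [ 0.494  -0.0925  0.0718]
316 294 [ 0.4943 -0.0923  0.0752]
316 298 [ 0.4933 -0.0921  0.0809]
316 302 [ 0.4941 -0.0921  0.0828]
316 306 [ 0.4943 -0.092   0.0859]
316 310 [ 0.4937 -0.0918  0.0903]
col307
307 262 [ 0.4943 -0.0984  0.035 ]
307 265 [ 0.4957 -0.0984  0.0357]
307 268 [ 0.4974 -0.0984  0.0355]
307 271 [ 0.4983 -0.0983  0.0377]
307 274 [ 0.4999 -0.0983  0.0377]
307 277 [ 0.5014 -0.0983  0.0381]
307 280 [ 0.5032 -0.0984  0.0379]
307 283 [ 0.5026 -0.098   0.0432]
307 286 [ 0.503  -0.0979  0.0462]
307 289 [ 0.5041 -0.0978  0.0473]
```

View pics/w6.png

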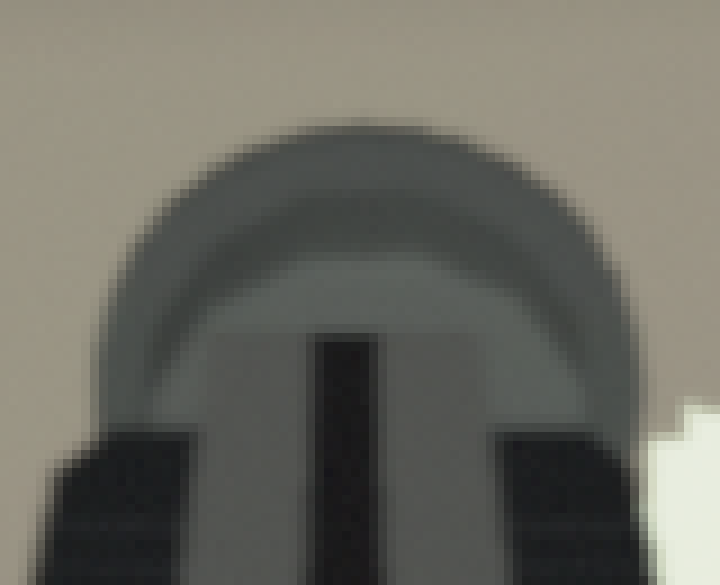

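```bash
python3 -m creep '0 0.4 0 0 0 0 0; 0 0 0 0 0 0 0'; python3 - <<'E'
from h import *
o=ctrl.get_obs();p,d=ctrl.camera("wrist");print(o["eef_pos"],o["wrist_force"])
print("col316");wd([(316,v) for v in range(272,296,2)],d,o)
p2,_=ctrl.camera("scene");cv2.imwrite("pics/w7.png",np.hstack([cv2.resize(p[245:310,290:370],(400,325)),cv2.resize(p2[210:275,300:380],(400,325),interpolation=cv2.INTER_CUBIC)]))
E
```

```text
time_s: 6.6
eef_pos: [0.5061, -0.0868, 0.0288]
eef_rot: [0.709, -0.0, 0.705, -0.0]
wrist_force: [-1.1, 0.4, -0.9]
opening: -0.003
[ 0.50612869 -0.08676916  0.0288432 ] [-1.13585428  0.37095396 -0.93023822]
col316
316 272 [ 0.4975 -0.0936  0.0374]
316 274 [ 0.4976 -0.0935  0.0398]
316 276 [ 0.4975 -0.0934  0.0428]
316 278 [ 0.4977 -0.0933  0.045 ]
316 280 [ 0.498  -0.0932  0.0467]
316 282 [ 0.4941 -0.0928  0.059 ]
316 284 [ 0.4944 -0.0927  0.0605]
316 286 [ 0.4938 -0.0926  0.0641]
316 288 [ 0.4936 -0.0925  0.0667]
316 290 [ 0.4937 -0.0925  0.0685]
316 292 [ 0.4943 -0.0924  0.0692]
316 294 [ 0.4937 -0.0923  0.0725]
```

View pics/w7.png

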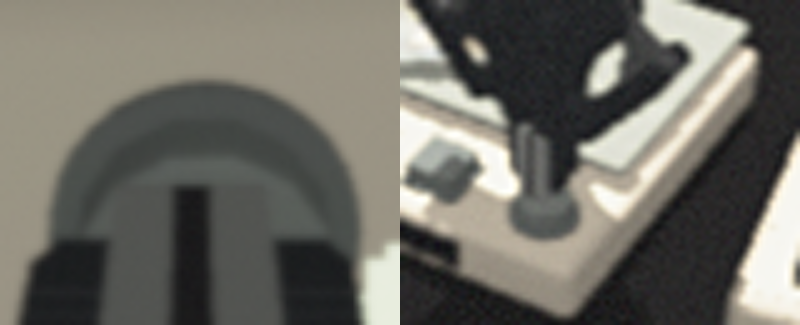

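```bash
python3 -m creep '0 0.5 0 0 0 0 0; 0 0 0 0 0 0 0'; python3 -m creep '0 0.4 0 0 0 0 0; 0 0 0 0 0 0 0';  python3 - <<'E'
from h import *
o=ctrl.get_obs();p,d=ctrl.camera("wrist");print(o["eef_pos"],o["wrist_force"])
print("col316");wd([(316,v) for v in range(272,296,2)],d,o)
E
```

```text
time_s: 6.95
eef_pos: [0.5065, -0.0869, 0.0238]
eef_rot: [0.709, -0.001, 0.705, -0.0]
wrist_force: [0.0, -0.1, -0.0]
opening: 0.002
time_s: 7.2
eef_pos: [0.507, -0.0871, 0.02]
eef_rot: [0.709, -0.001, 0.705, -0.0]
wrist_force: [-1.6, -0.4, 2.6]
opening: 0.003
[ 0.50696519 -0.08710728  0.01996365] [-1.59875605 -0.36881696  2.57969785]
col316
316 272 [ 0.4947 -0.0935  0.0382]
316 274 [ 0.496  -0.0936  0.0375]
316 276 [ 0.497  -0.0936  0.0374]
316 278 [ 0.4975 -0.0935  0.0386]
316 280 [ 0.4979 -0.0935  0.0403]
316 282 [ 0.4947 -0.0931  0.0506]
316 284 [ 0.4946 -0.093   0.0529]
316 286 [ 0.4947 -0.0929  0.0549]
316 288 [ 0.4947 -0.0929  0.0571]
316 290 [ 0.4951 -0.0928  0.0583]
316 292 [ 0.4951 -0.0927  0.0603]
316 294 [ 0.4946 -0.0926  0.0633]
```

```bash
python3 -m creep '0 0.4 0 0 0 0 0; 0 0 0 0 0 0 0';  python3 - <<'E'
from h import *
o=ctrl.get_obs();p,d=ctrl.camera("wrist");print(o["eef_pos"],o["wrist_force"])
print("col316");wd([(316,v) for v in range(268,290,2)],d,o)
E
```

```text
time_s: 7.5
eef_pos: [0.5071, -0.0871, 0.0163]
eef_rot: [0.709, -0.001, 0.705, -0.0]
wrist_force: [-1.6, -0.1, 5.1]
opening: 0.0
[ 0.5070767  -0.08714798  0.01629348] [-1.59382071 -0.09674612  5.13869944]
col316
316 268 [ 0.4922 -0.0935  0.0362]
316 270 [ 0.4935 -0.0935  0.0354]
316 272 [ 0.4937 -0.0934  0.0376]
316 274 [ 0.4947 -0.0935  0.0374]
316 276 [ 0.4955 -0.0934  0.0378]
316 278 [ 0.4962 -0.0934  0.0386]
316 280 [ 0.4972 -0.0934  0.0386]
316 282 [ 0.4954 -0.0932  0.0454]
316 284 [ 0.4947 -0.093   0.0493]
316 286 [ 0.4951 -0.093   0.0506]
316 288 [ 0.4951 -0.0929  0.0527]
```

```bash
python3 -m creep '0 0.15 0 0 0 0 0; 0 0.05 0 0 0 0 0'
```

```text
time_s: 7.8
eef_pos: [0.5071, -0.0872, 0.0159]
eef_rot: [0.709, -0.001, 0.705, -0.0]
wrist_force: [-4.2, 0.7, 9.7]
opening: -0.001
```

```bash
python3 -m creep '0 -3 0 0 0 0 0; 0 -4 0 0 0 0 0; 0 -4 0 0 0 0 0; 0 0 0 0 0 0 0; 0 0 -5 0 0 0 0; 0 0 -5 0 0 0 0; 0 0 -4.2 0 0 0 0; 0 0 0 0 0 0 0; 0 0 0 0 0 0 0'; python3 - <<'E'
from h import *
go([.510,-.229,.07])
o=ctrl.get_obs();p,d=ctrl.camera("wrist");cv2.imwrite("pics/w8.png",p)
for q in ("round_key_top","rocker_near","rocker_far"): print(q,ctrl.find_in(q,"wrist")[:2])
E
```

```text
time_s: 8.93
eef_pos: [0.5032, -0.2296, 0.1208]
eef_rot: [0.706, 0.001, 0.708, 0.002]
wrist_force: [0.2, 0.4, -0.3]
opening: -0.002
t 8.925 pos [ 0.5032 -0.2296  0.1208] F [ 0.21  0.39 -0.27] op -0.0
shift cm [5.08 0.04 0.69] rotvec [ 0.003 -0.002 -0.004]
tool axes cols
 [[-0. -0.  1.]
 [ 0.  1.  0.]
 [-1.  0. -0.]]
[-6.440e-01  2.260e-01  1.735e+00  2.000e-03  1.185e+00 -2.218e+00]
round_key_top [{'rect': [497.2, 235.2, 537.8, 265.5], 'confidence': 0.8}]
rocker_near [{'rect': [304.8, 255.5, 363.9, 304.1], 'confidence': 0.69}]
rocker_far [{'rect': [302.6, 255.0, 362.8, 299.0], 'confidence': 0.91}]
```

View pics/w8.png

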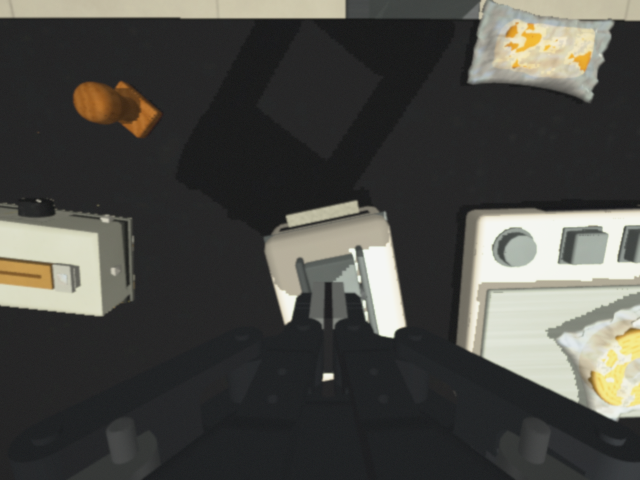

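```bash
python3 -m creep '0 3 0 0.6 0 0 0; 0 2 0 0 0 0 0; 0 0 0 0 0 0 0'; python3 - <<'E'
from h import *
o=ctrl.get_obs()
go([.510,-.229,.06])
p,d=ctrl.camera("wrist");cv2.imwrite("pics/w9.png",cv2.resize(p[200:330,240:440],None,fx=4,fy=4))
wd([(330,v) for v in range(250,300,4)],d,o)
E
```

```text
time_s: 9.5
eef_pos: [0.5115, -0.2269, 0.072]
eef_rot: [0.708, -0.002, 0.706, 0.003]
wrist_force: [-0.3, 0.3, -0.1]
opening: -0.001
t 9.5 pos [ 0.5115 -0.2269  0.072 ] F [-0.31  0.32 -0.08] op -0.0
shift cm [ 1.2  -0.21 -0.15] rotvec [ 0.008  0.002 -0.001]
tool axes cols
 [[ 0.   -0.01  1.  ]
 [ 0.    1.    0.01]
 [-1.    0.    0.  ]]
[-0.631  0.303  1.751  0.003  1.087 -2.211]
330 250 [ 0.4958 -0.2267  0.0659]
330 254 [ 0.4982 -0.2267  0.0654]
330 258 [ 0.5004 -0.2267  0.0656]
330 262 [ 0.5027 -0.2267  0.0656]
330 266 [ 0.5051 -0.2266  0.0651]
330 270 [ 0.5072 -0.2266  0.0657]
330 274 [ 0.5023 -0.2268  0.085 ]
330 278 [ 0.5032 -0.2268  0.0879]
330 282 [ 0.4997 -0.227   0.1018]
330 286 [ 0.4999 -0.227   0.1058]
330 290 [ 0.4994 -0.2271  0.1112]
330 294 [ 0.4988 -0.2271  0.1166]
330 298 [ 0.4995 -0.2271  0.1189]
```

View pics/w9.png

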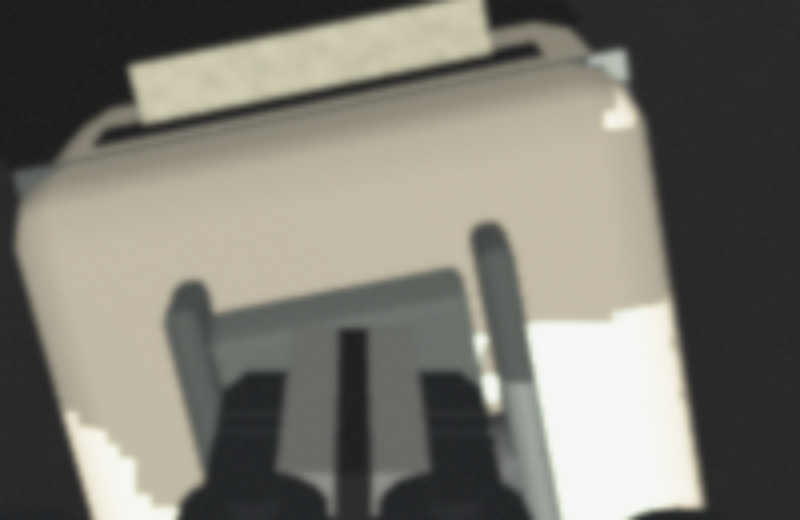

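```bash
python3 -m creep '0 0.8 -0.1 -0.2 0 0 0; 0 0.4 0 0 0 0 0; 0 0.3 0 0 0 0 0; 0 0.3 0 0 0 0 0'
```

```text
time_s: 10.05
eef_pos: [0.5112, -0.2292, 0.0569]
eef_rot: [0.709, -0.004, 0.705, 0.002]
wrist_force: [-2.6, 0.3, 1.7]
opening: 0.002
```

```bash
python3 -m creep '0 0.3 0 0 0 0 0; 0 0.2 0 0 0 0 0'; python3 -m creep '0 0.2 0 0 0 0 0; 0 0.1 0 0 0 0 0'
```

```text
time_s: 10.3
eef_pos: [0.5114, -0.2294, 0.0535]
eef_rot: [0.709, -0.004, 0.705, 0.002]
wrist_force: [-9.9, 5.3, 25.3]
opening: -0.004
time_s: 10.55
eef_pos: [0.5112, -0.2293, 0.0538]
eef_rot: [0.709, -0.004, 0.706, 0.003]
wrist_force: [-4.7, 2.4, 7.5]
opening: 0.001
```

```bash
python3 -m creep '0 -3 0 0 0 0 0; 0 -4 0 0 0 0 0; 0 -4 0 0 0 0 0; 0 0 0 -5 0 0 0; 0 0 0 0 0 0 0; 0 0 0 0 0 0 0'; python3 - <<'E'
from h import *
o=ctrl.get_obs();go([.505,.026,.12])
p,d=ctrl.camera("wrist");cv2.imwrite("pics/w10.png",cv2.resize(p[200:350,230:430],None,fx=4,fy=4))
np.save("pics/w10.npy",d)
wd([(330,v) for v in range(250,330,4)],d,o)
E
```

```text
time_s: 11.3
eef_pos: [0.4612, -0.2301, 0.1666]
eef_rot: [0.71, -0.005, 0.704, 0.002]
wrist_force: [-0.4, -0.1, -0.2]
opening: 0.002
t 11.3 pos [ 0.4612 -0.2301  0.1666] F [-0.38 -0.11 -0.19] op 0.0
shift cm [ 4.6  25.58  4.59] rotvec [0.01  0.008 0.003]
tool axes cols
 [[ 0.01 -0.01  1.  ]
 [-0.    1.    0.01]
 [-1.   -0.    0.01]]
[-0.695  0.08   1.802  0.003  1.252 -2.276]
330 250 [ 0.4841 -0.2291  0.034 ]
330 254 [ 0.4859 -0.2291  0.0405]
330 258 [ 0.4867 -0.2292  0.0497]
330 262 [ 0.4872 -0.2292  0.0589]
330 266 [ 0.4889 -0.2292  0.0643]
330 270 [ 0.4926 -0.2291  0.0643]
330 274 [ 0.4957 -0.2291  0.0656]
330 278 [ 0.4991 -0.2291  0.066 ]
330 282 [ 0.449  -0.23    0.1968]
330 286 [ 0.4487 -0.23    0.2019]
330 290 [ 0.4488 -0.23    0.2058]
330 294 [ 0.449  -0.23    0.2092]
330 298 [ 0.4484 -0.2301  0.2142]
330 302 [ 0.449  -0.2301  0.2166]
330 306 [ 0.4486 -0.2301  0.2206]
330 310 [ 0.449  -0.2301  0.2231]
330 314 [ 0.4488 -0.2301  0.2266]
330 318 [ 0.4488 -0.2301  0.2294]
330 322 [ 0.4505 -0.2301  0.2292]
330 326 [ 0.4519 -0.2301  0.2295]
```

View pics/w10.png

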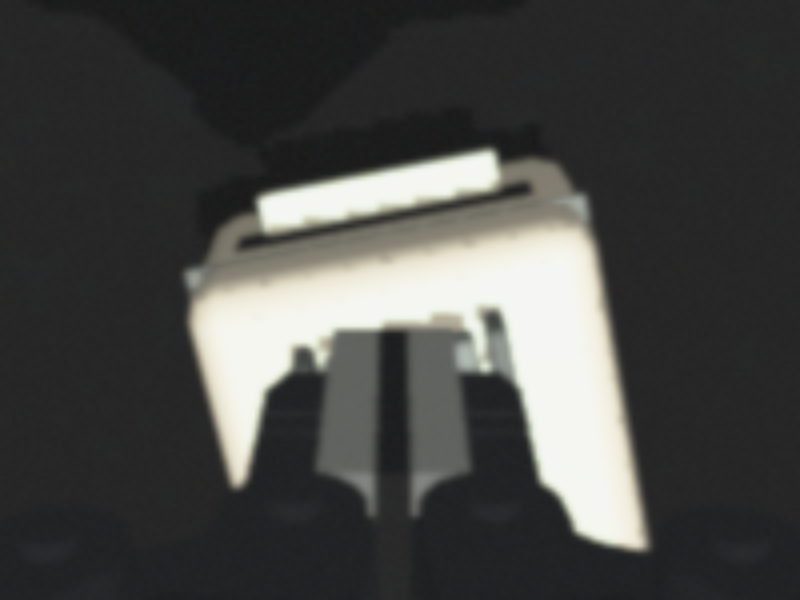

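```bash
python3 -m creep '0 0 5.5 0 0 0 0; 0 0 5.5 0 0 0 0; 0 0 0 0 0 0 0; 0 0 0 0 0 0 0'; python3 - <<'E'
from h import *
o=ctrl.get_obs();go([.505,.026,.12])
p,d=ctrl.camera("wrist");p2,d2=ctrl.camera("scene")
cv2.imwrite("pics/w11.png",np.hstack([cv2.resize(p[200:380,130:330],(440,396)),cv2.resize(p2[225:305,350:425],(360,396),interpolation=cv2.INTER_CUBIC)]))
np.save("pics/w11.npy",d)
E
```

```text
time_s: 11.85
eef_pos: [0.4628, -0.118, 0.1653]
eef_rot: [0.71, -0.005, 0.704, 0.003]
wrist_force: [0.6, -0.5, -0.4]
opening: -0.004
t 11.85 pos [ 0.4628 -0.118   0.1653] F [ 0.57 -0.5  -0.35] op -0.0
shift cm [ 4.52 14.37  4.33] rotvec [0.01  0.008 0.003]
tool axes cols
 [[ 0.01 -0.01  1.  ]
 [-0.    1.    0.01]
 [-1.   -0.    0.01]]
[-5.000e-01 -6.000e-03  1.893e+00  2.000e-03  1.246e+00 -2.081e+00]
```

View pics/w11.png

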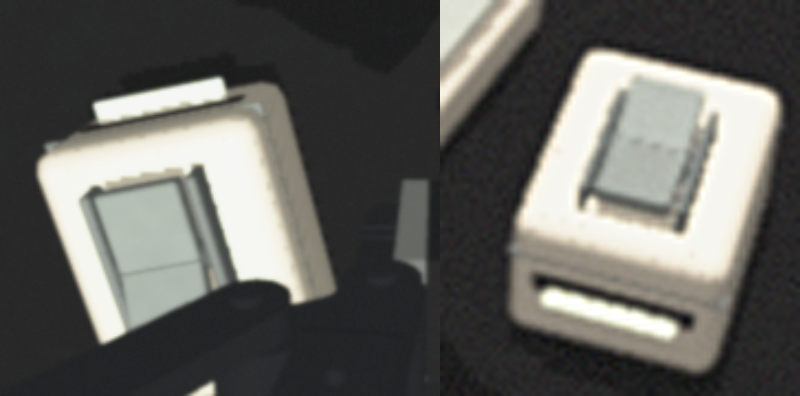

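```bash
python3 - <<'E'
from h import *
o=ctrl.get_obs(); d=cv2.medianBlur(np.load("pics/w11.npy"),5)
wd([(190,292),(195,300),(199,310),(200,318),(204,326),(206,334),(204,340)],d,o)
E
python3 -m creep '0 0 5.5 1.5 0.01 0.008 0; 0 0 5.5 1.5 0 0 0; 0 0 2.8 0.8 0 0 0; 0 0 0 0 0 0 0; 0 0 0 0 0 0 0'; python3 - <<'E'
from h import *
o=ctrl.get_obs();go([.505,.026,.04])
p,d=ctrl.camera("wrist");cv2.imwrite("pics/w12.png",p)
E
```

```text
190 292 [ 0.5076 -0.2311  0.0794]
195 300 [ 0.5146 -0.2277  0.0795]
199 310 [ 0.5235 -0.2252  0.0797]
200 318 [ 0.5309 -0.2252  0.0795]
204 326 [ 0.5376 -0.2221  0.0807]
206 334 [ 0.5437 -0.2201  0.0829]
204 340 [ 0.5486 -0.2218  0.0842]
time_s: 12.58
eef_pos: [0.504, 0.0158, 0.1646]
eef_rot: [0.707, 0.003, 0.707, -0.006]
wrist_force: [0.1, -0.2, -0.4]
opening: 0.003
t 12.575 pos [0.504  0.0158 0.1646] F [ 0.13 -0.18 -0.36] op 0.0
shift cm [12.46  1.07  0.08] rotvec [-0.013  0.     0.004]
tool axes cols
 [[ 0.    0.01  1.  ]
 [-0.    1.   -0.01]
 [-1.   -0.    0.  ]]
[-0.202  0.063  1.823 -0.004  1.254 -1.758]
```

View pics/w12.png

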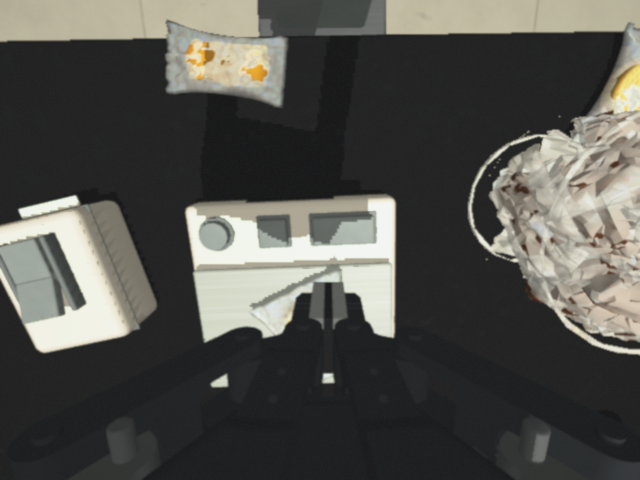

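```bash
python3 - <<'E'
from h import *
o=ctrl.get_obs();p,d=ctrl.camera("wrist");d=cv2.medianBlur(d,3)
print("grip");wd([(316,286),(302,300),(302,328),(350,328),(270,345),(385,345),(250,335),(410,340),(200,360),(460,360)],d,o)
print("cake");wd([(338,268),(320,275),(300,285),(280,300),(265,310),(285,320),(222,380)],d,o)
print("bar");wd([(343,228),(315,240),(370,240),(343,217),(345,245),(372,228),(313,228)],d,o)
print("stand");wd([(472,210),(500,210),(520,200),(505,250)],d,o)
E
```

```text
grip
316 286 [0.4921 0.0101 0.1992]
302 300 [0.4958 0.0045 0.2049]
302 328 [0.4898 0.0072 0.2383]
350 328 [0.4905 0.0223 0.2374]
270 345 [ 0.4956 -0.003   0.2385]
385 345 [0.4962 0.0333 0.2381]
250 335 [ 0.4907 -0.0085  0.2406]
410 340 [0.4913 0.0398 0.2434]
200 360 [ 0.4904 -0.019   0.2537]
460 360 [0.4912 0.0508 0.2537]
cake
338 268 [0.5338 0.0227 0.0596]
320 275 [0.5433 0.0069 0.0508]
300 285 [ 0.5526 -0.0112  0.0508]
280 300 [ 0.5634 -0.0286  0.0586]
265 310 [ 0.5721 -0.0421  0.0601]
285 320 [ 0.5781 -0.0237  0.0676]
222 380 [ 0.6519 -0.0912  0.0495]
bar
343 228 [0.5017 0.0275 0.0473]
315 240 [0.5121 0.0031 0.0473]
370 240 [0.5126 0.051  0.0478]
343 217 [0.4923 0.0276 0.046 ]
345 245 [0.5202 0.0298 0.0358]
372 228 [0.502  0.0526 0.0473]
313 228 [0.5013 0.0016 0.0475]
stand
472 210 [ 0.4959  0.1575 -0.0005]
500 210 [0.4809 0.1419 0.0853]
520 200 [0.4718 0.1486 0.0979]
505 250 [0.5158 0.1565 0.0721]
```

```bash
python3 -m creep '0 4 0.8 -0.5 -0.013 0 0; 0 4 0 0 0 0 0; 0 2 0 0 0 0 0; 0 0 0 0 0 0 0; 0 0 0 0 0 0 0'; python3 - <<'E'
from h import *
go([.500,.024,.026])
E
```

```text
time_s: 13.3
eef_pos: [0.5006, 0.0174, 0.0643]
eef_rot: [0.709, 0.001, 0.705, -0.005]
wrist_force: [0.4, -0.8, -0.0]
opening: 0.003
t 13.3 pos [0.5006 0.0174 0.0643] F [ 0.43 -0.84 -0.  ] op 0.0
shift cm [ 3.82  0.68 -0.09] rotvec [-0.009  0.005  0.006]
tool axes cols
 [[ 0.    0.01  1.  ]
 [-0.01  1.   -0.01]
 [-1.   -0.01  0.  ]]
[-0.199  0.195  1.907 -0.005  1.034 -1.759]
```

```bash
python3 -m creep '0 1.5 0.7 0 -0.01 0 0; 0 1.3 0.2 0 0 0 0; 0 0 0 0 0 0 0; 0 0 0 0 0 0 0'; python3 - <<'E'
from h import *
go([.500,.024,.026])
p,d=ctrl.camera("wrist");cv2.imwrite("pics/w13.png",cv2.resize(p[200:380,200:440],(800,600)))
E
```

```text
time_s: 13.8
eef_pos: [0.5025, 0.0264, 0.0363]
eef_rot: [0.71, -0.003, 0.704, -0.002]
wrist_force: [0.1, -0.1, 0.6]
opening: -0.003
t 13.8 pos [0.5025 0.0264 0.0363] F [ 0.14 -0.11  0.57] op -0.0
shift cm [ 1.02 -0.24 -0.26] rotvec [0.002 0.008 0.006]
tool axes cols
 [[ 0.01 -0.    1.  ]
 [-0.01  1.    0.  ]
 [-1.   -0.01  0.01]]
[-0.18   0.245  1.915 -0.006  0.972 -1.75 ]
```

View pics/w13.png

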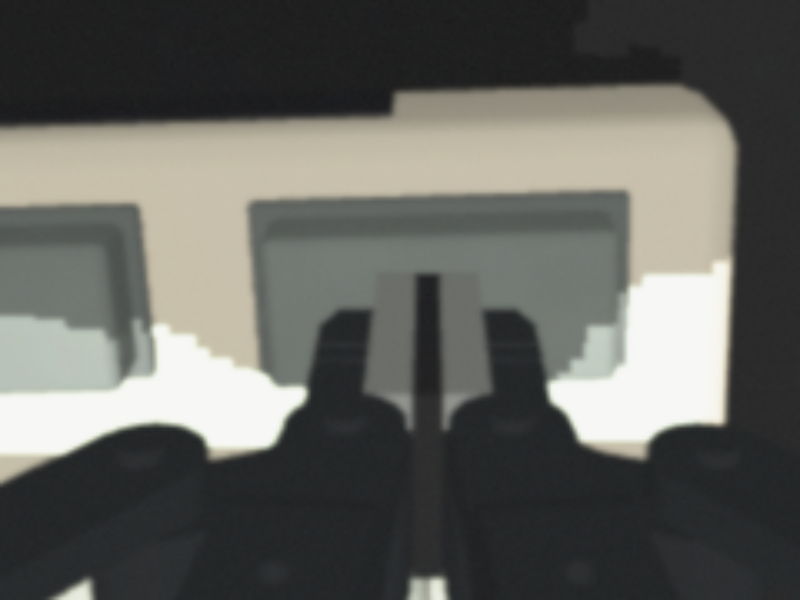

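Tip is centred over the bar key in y (bar at crop columns 250–628, tip at about 430). Now pressing.

```bash
python3 -m creep '0 0.8 0 -0.2 0 0 0; 0 0.5 0 0 0 0 0; 0 0.2 0 0 0 0 0'; python3 -m creep '0 0.3 0 0 0 0 0; 0 0.1 0 0 0 0 0'
```

```text
time_s: 14.22
eef_pos: [0.501, 0.0262, 0.0209]
eef_rot: [0.711, -0.003, 0.704, -0.002]
wrist_force: [-0.6, -0.1, 2.1]
opening: -0.001
time_s: 14.48
eef_pos: [0.501, 0.0262, 0.017]
eef_rot: [0.71, -0.003, 0.704, -0.002]
wrist_force: [-1.2, 0.2, 4.7]
opening: -0.001
```

```bash
python3 -m creep '0 0.15 0 0 0 0 0; 0 0.1 0 0 0 0 0'; python3 -m creep '0 -3 0 0 0 0 0; 0 -4 0 0 0 0 0; 0 -5 0 0 0 0 0; 0 -5 0 0 0 0 0; 0 0 0 -5 0 0 0; 0 0 0 -5 0 0 0; 0 0 0 0 0 0 0; 0 0 0 0 0 0 0'; python3 - <<'E'
from h import *
o=ctrl.get_obs();go([.500,.024,.026])
p,d=ctrl.camera("wrist");cv2.imwrite("pics/w14.png",p)
p2,d2=ctrl.camera("scene");cv2.imwrite("pics/s14.png",p2)
E
```

```text
time_s: 14.72
eef_pos: [0.501, 0.0262, 0.0157]
eef_rot: [0.71, -0.003, 0.704, -0.002]
wrist_force: [-8.0, 0.5, 19.3]
opening: 0.0
time_s: 15.72
eef_pos: [0.3992, 0.0263, 0.1905]
eef_rot: [0.712, -0.004, 0.702, -0.003]
wrist_force: [0.0, -0.1, 0.4]
opening: -0.001
t 15.725 pos [0.3992 0.0263 0.1905] F [ 0.   -0.13  0.38] op -0.0
shift cm [16.6  -0.1   9.83] rotvec [0.001 0.015 0.009]
tool axes cols
 [[ 0.01 -0.    1.  ]
 [-0.01  1.    0.  ]
 [-1.   -0.01  0.01]]
[-0.229 -0.237  2.045 -0.005  1.317 -1.8  ]
```

View pics/w14.png

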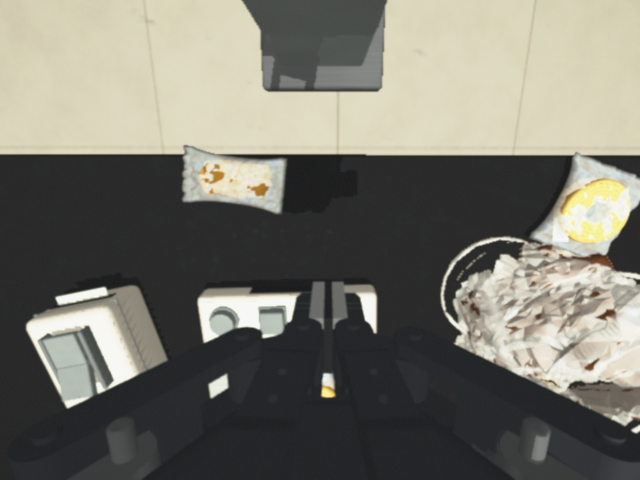

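View pics/s14.png

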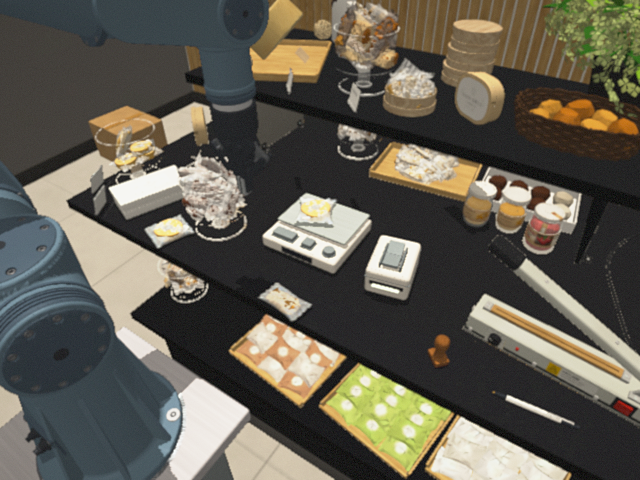

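```bash
python3 -c "
from bench import ctrl
print(ctrl.hand_in())"
```

```text
the job is handed in; nothing more can be done
None
```

I did the three presses in order and handed the job in after about 16 s of the 51 s allowed. No verdict was reported.

- **Round key:** pressed to its stop at about 10 N, then released. The wrist picture shows it up again.
- **Rocker:** the near end was pressed over to its stop, with a brief 25 N peak. Depth readings afterwards put the near half level at about 79.5 mm and the far half rising above 84 mm, so it is on.
- **Bar key:** pressed to its stop at about 19 N, then released.

**Last checks:** in the last scene picture the cake, butter bar, ring pack and stamp look unmoved and the keys look up. I judged these by eye and did not measure them. The gripper was clear, with near-zero wrist force.

**What disagreed:** the shut fingertips sat about 26 mm above where the stated tool point (TCP) should be. No contact came at the computed height, so I lowered in small steps until the force rose and used that offset for the later presses.

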